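Push the worn bush out of the mincer hub

TASK

The worn bush is stuck in the hub of the mincer, which stands on its little service stand. Take the punch with the long rod out of the wooden tool rest, push the bush down and out of the hub with it so that it drops into the catch tray below, and leave the long punch standing in the hub with its collar resting on the hub's rim. Leave the short punch in the tool rest.

Things in the scene. Friction and masses are not known exactly. Their poses are not given: they have to be found in the camera images.
- hub_stand: Fixed stand with the mincer hub. Origin: centre of its underside on the worktop, on the bore's axis; z up. Steel catch tray 134x134 mm, floor at 5 mm, rim at 18 mm; four posts; aluminium flange 122 mm across at 64 to 74 mm (bolt heads to 79 mm); in its middle a round boss 64 mm across, flat rim at 98 mm. Vertical through bore 35 mm wide from 98 down to 64 mm, open space below it.
- bush: White plastic ring, 33 mm across, 22 mm high, 11 mm hole, stuck in the hub's bore by springy friction: 5 to 10 N push it down at its middle, up to 25 N when pushed 6 mm off centre. Origin: centre of its underside; z is its axis, up. At the start its top is 8 mm below the boss's rim, its underside 4 mm above the bore's lower end. It drops freely once nearly through.
- drift: Long punch, loose, upright in a 24 mm deep socket of the tool rest; 26 mm of its rod show. Origin: centre of the rod's foot, 8 mm above the worktop; z up to the handle. Steel rod 18 mm thick, 50 mm long, foot chamfered; steel collar 56 mm across at 50 to 56 mm; black round handle 26 mm thick at 56 to 112 mm; cap to 115 mm. 180 g. Collar on the hub's rim: foot 16 mm below the bore's end.
- short_punch: Short punch, loose, in the other socket, 100 mm from the long one (either order): same collar and handle, but a rod of only 23.5 mm, so its collar lies on the tool rest. Origin: centre of the rod's foot; z up to the handle, top at 88.5 mm. The tool rest is a fixed wooden block 70x180 mm, 32 mm high; the row of sockets runs along its length.
Things that resemble listed ones, but are neither listed nor needed, are in the scene too. Several things have the shape of the bush; the one meant has the colours described above.

How it is judged:
On the way, in this order (a step that is already met when the one before it is completed fails the run):
1. the long punch, in the bore, presses on the bush (contact force between drift and bush above 1.5 N and horizontal distance between drift and hub_stand below 0.015 m and z of bush in the frame of hub_stand above 0.04 m), for 0.05 s.
2. the bush is out of the hub, below it (z of bush in the frame of hub_stand below 0.04 m and horizontal distance between bush and hub_stand below 0.065 m), for 0.1 s.
At the end, for the whole second after the job is handed in: The bush lies at rest in the catch tray under the hub (within 65 mm of the bore's axis, underside under 40 mm up), and the long punch stands released and at rest in the bore (foot within 15 mm of the axis, under 10 degrees off upright), its collar within 6 mm of the hub's rim (all of step 2 and linear speed of each of bush, drift below 0.03 m/s and horizontal distance between drift and hub_stand below 0.015 m and z of drift in the frame of hub_stand below 0.054 m and angle between drift's own z axis and vertical below 0.17 rad); the robot touches nothing.
It fails at once if the short punch is taken from the tool rest (distance of short_punch from where it was at the start of the episode above 0.02 m).
It also fails if it takes over 43 s, if anything falls off the work surface, if the arm or the gripper's body presses on something with over 40 N, if the wrist force passes 120 N, or if a joint passes its speed limit or range.

ROBOT

A 6-joint arm with a two-finger parallel gripper is mounted at the origin on a cart in front of the work surface, level with it; the furniture and walls round the work are solid. World frame = base frame: x ahead of the robot, y to its left, z up, the work surface at z = 0. Lengths are in m, angles in rad, forces in N, time in s.
With the tool pointing down it reaches from about 0.3 to 0.85 m from the base axis. Payload 4.2 kg.
Tool frame: the origin (TCP) lies at the very end of the fingers, on their centre line; the grasp point (between the pads) lies 19 mm behind it; z points along the fingers, x is the direction in which the jaws open and shut, and the axes are right-handed (so a half turn about z gives the same grasp; the last joint's range is limited). The gripper opens to 91 mm and grips with 3 to 60 N. Pads are 32 mm wide; open, the fingers measure 118 mm over their backs; the gripper's body (76 mm by 178 mm) begins 60 mm behind the grasp point.
Start: joints at [1.082, 0.32, 1.565, -0, 1.257, -0.02], TCP at [0.26, 0.513, 0.214] pointing down, gripper open.
Joint ranges: [-3.11, 3.11], [-0.84, 2.01], [0.21, 2.61], [-1.34, 4.49], [0.05, 2.63], [-2.56, 2.56]. Speed limits (rad/s): [2.57, 2.57, 3.14, 3.14, 3.14, 3.14].

INTERFACE

Orientations are given as a rotation vector (axis times angle).
In Python, from station import sense, read_camera, get_calibration, hand_in gives the robot as it stands. The module is installed in compiled form; this text tells all that it offers.
- The arm moves only by the shell command python3 -m jog 'ROWS' [OPENING]. ROWS is JSON, one flat list of numbers, 6 for each row, row after row: the shift along the tool's x, y, z in m, then the turn, a rotation vector about the tool's x, y, z in rad. In form: [dx, dy, dz, wx, wy, wz, dx, dy, dz, wx, wy, wz, ...]. A call has 1 to 12 rows; each row shifts and turns the pose as measured when the row begins, along the tool's axes as they then stand; what a row does not reach is not made up. A row lasts 1/12 s, in which the tool goes at most 41.7 mm and 7.16 degrees, less where a joint would pass 70% of its speed; a pose out of reach is approached as far as the arm can. A call is refused whole if a number of a shift passes 0.0417 or a number of a turn 0.125, either way. A call with a gripper value outside its range is refused whole. OPENING is the closure, from -1 (fully open) to 1 (shut), so that 0 is half open, set as the call begins (- or left out, the last holds). The fingers move at their own pace and stop on an object; the grip force is fixed at half the most. Time passes only in rows, so rows that do not move let the fingers close. It gives the time, the measured TCP pose, the force and the opening at its end, in the units of the state.
- sense(): the state, without advancing time (a new reading comes with each control period).
- read_camera(name): name is "scene" or "top" or "wrist"; returns the picture (420x560x3 uint8, red, green, blue); there is no depth.
- get_calibration(name): a dict with "fovy" (degrees; the focal length in pixels is half the picture's height over the tangent of half this angle, whatever the lens; pixels are square), "cx", "cy" (the principal point, pixels), "D" ([k1, k2, p1, p2, k3] as OpenCV has them; the pictures are not rectified), "cam_to_world" (4x4, takes a point from camera to world coordinates). Camera axes: x right, y up, looking along -z (the intrinsics and any distortion apply to the point x, -y, -z); pixel columns grow to the right and rows downward; lengths in m; the calibration is good to about 2 mm. A picture is of the moment at which its call begins: read the wrist's pose just before it. get_calibration takes no time and is no camera call; for the wrist camera it gives the pose at the moment of the call.
- hand_in(): hands the job in, once; it reports no verdict.
The state is a dict: "time_s": time; "q": joint angles; "qd": joint speeds; "effort": joint torques, N m; "tool_pos": TCP position; "ee_rot": TCP orientation; "wrist_force": force on the tool from outside, world axes, zero at the start; "moment": the same for the moment, N m; "gripper_width": finger opening in m.
Only numpy, scipy, OpenCV 4.12 (cv2) and the standard library are available. Lean on these libraries where they do the work, as an engineer would, in place of code of your own. Each camera call takes 0.05 s, during which the arm holds its last target.

## Working session

There is one attempt and no reset: what is moved stays moved. The work goes in short steps, Python scripts to look and compute and a shell command to move; the robot and the scene stay as the last step left them, time stands still between calls to the robot, and variables do not carry over. Pictures are saved under pics/ and viewed, and the job is handed in when it is done.

```bash
mkdir -p pics
cat > h.py <<'E'
import numpy as np, cv2
from station import sense, read_camera, get_calibration, hand_in
def K(c):
    f=210/np.tan(np.radians(c['fovy'])/2)
    return np.array([[f,0,c['cx']],[0,f,c['cy']],[0,0,1.]])
def ray(c,uv):
    p=cv2.undistortPoints(np.array([[uv]],float),K(c),np.array(c['D'],float))[0,0]
    T=np.array(c['cam_to_world']); d=T[:3,:3]@np.array([p[0],-p[1],-1]); return T[:3,3],d
def onz(c,uv,z):
    o,d=ray(c,uv); return o+d*(z-o[2])/d[2]
def proj(c,P):
    T=np.array(c['cam_to_world']); q=(np.asarray(P,float).reshape(-1,3)-T[:3,3])@T[:3,:3]
    q=q*[1,-1,-1]
    return cv2.projectPoints(q,np.zeros(3),np.zeros(3),K(c),np.array(c['D'],float))[0][:,0]
def save(n,im): cv2.imwrite('pics/'+n+'.png',cv2.cvtColor(im,cv2.COLOR_RGB2BGR))
E
python3 - <<'E'
from h import *
for n in ['scene','top','wrist']:
    c=get_calibration(n); im=read_camera(n); np.save(n+'0.npy',im); save(n+'0',im)
    print(n,c['fovy'],c['cx'],c['cy'],c['D'],np.round(c['cam_to_world'],3).tolist())
print(sense())
E
```

```text
scene 49.08324684154039 283.0156079351464 221.69579636121847 [0.02195783 0.         0.         0.         0.        ] [[0.848, 0.26, -0.462, 0.048], [-0.53, 0.434, -0.729, -0.73], [0.011, 0.863, 0.505, 0.563], [0.0, 0.0, 0.0, 1.0]]
top 55.93509215805535 272.9359846453752 210.8342799833375 [0.02817063 0.         0.         0.         0.        ] [[0.017, 0.972, -0.234, 0.339], [-1.0, 0.017, -0.004, -0.034], [0.0, 0.234, 0.972, 0.884], [0.0, 0.0, 0.0, 1.0]]
wrist 62.52092500352964 281.02586617932997 208.49607554344078 [-0.0460717  0.         0.         0.         0.       ] [[0.452, -0.865, -0.219, 0.198], [0.892, 0.438, 0.111, 0.542], [-0.0, -0.245, 0.969, 0.384], [0.0, 0.0, 0.0, 1.0]]
{'time_s': 0.15, 'q': array([ 1.08202792e+00,  3.20112314e-01,  1.56539384e+00,  9.10733689e-06,
        1.25738538e+00, -1.99797968e-02]), 'qd': array([-2.53967848e-03, -6.70029275e-04, -4.02935735e-03,  8.25906036e-04,
       -8.43234179e-04,  2.49690275e-05]), 'effort': array([-4.10639368e-04, -4.12774265e+01, -2.32154399e+01,  7.27333152e-02,
        4.33800579e-02, -1.26207137e-04]), 'tool_pos': array([0.25959718, 0.51263984, 0.21333414]), 'ee_rot': array([ 2.67608285e+00,  1.64441366e+00, -1.76583928e-03]), 'wrist_force': array([-0.14302477, -0.35908926, -0.10127612]), 'moment': array([-0.02041517, -0.07391172,  0.0215645 ]), 'gripper_width': 0.09110495173759298}
```

View pics/scene0.png

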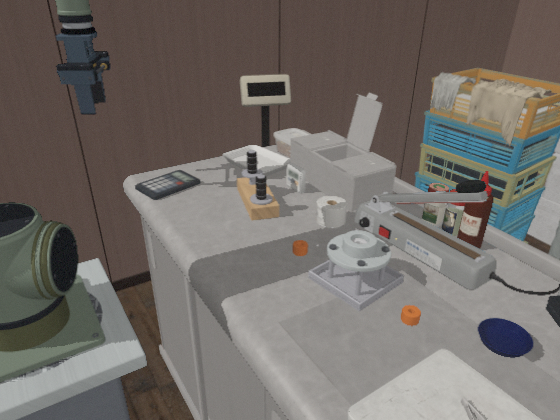

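View pics/top0.png

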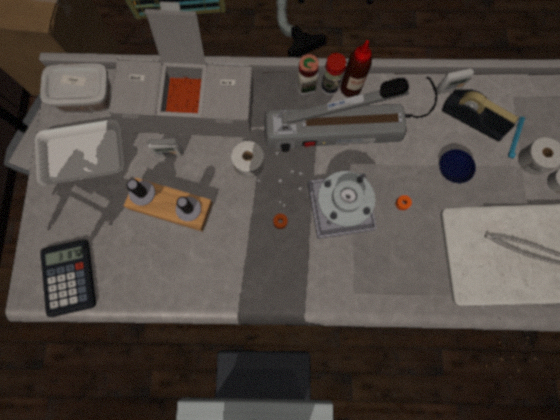

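View pics/wrist0.png

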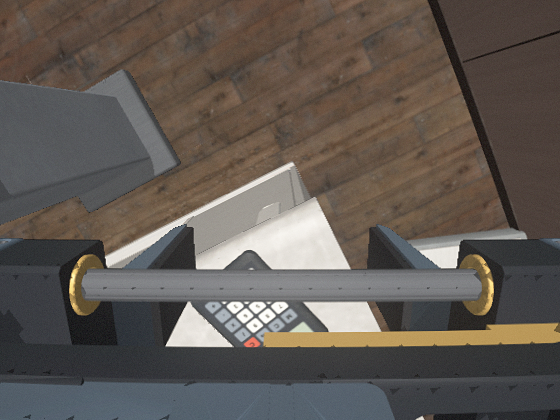

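The scene and top views show the tool rest with two punches (top ≈ (140,188) and (187,205)) and the hub stand at ≈ (347,197). The wrist view only shows the calculator. I'll zoom in next.

Run:
```python
from h import *
t=np.load('top0.npy'); s=np.load('scene0.npy')
def crop(im,x,y,w,h,k): 
    return cv2.resize(im[y:y+h,x:x+w],None,fx=k,fy=k,interpolation=cv2.INTER_CUBIC)
a=crop(t,110,160,125,80,3.1); b=crop(t,300,155,90,90,4.4)
save('z_top_rest',np.clip(crop(t,110,160,120,80,6.5)*1.6,0,255).astype(np.uint8)); save('z_top_hub',np.clip(crop(t,295,160,100,80,7)*1.6,0,255).astype(np.uint8))
save('z_sc_rest',crop(s,220,140,100,80,7)); save('z_sc_hub',crop(s,300,220,110,85,7))
```

```text
(no output)
```

View pics/z_top_rest.png

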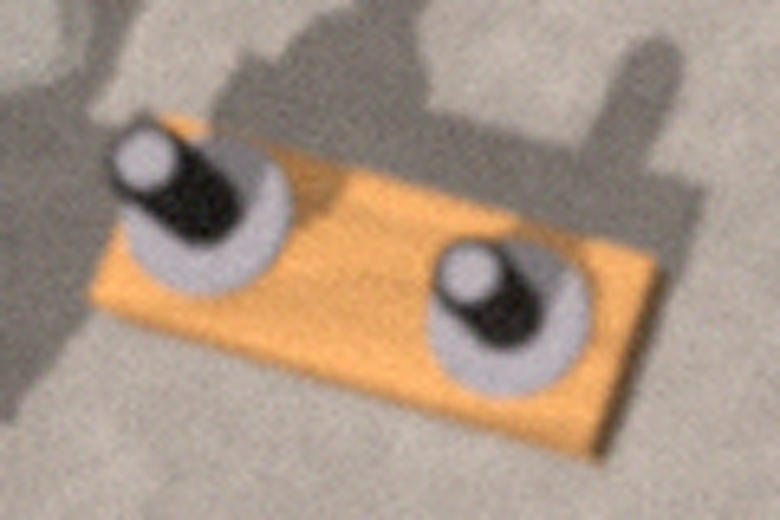

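View pics/z_top_hub.png

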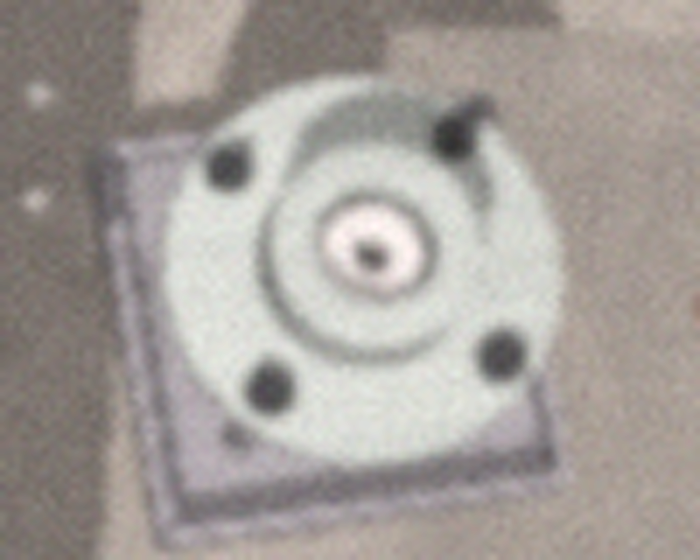

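View pics/z_sc_rest.png

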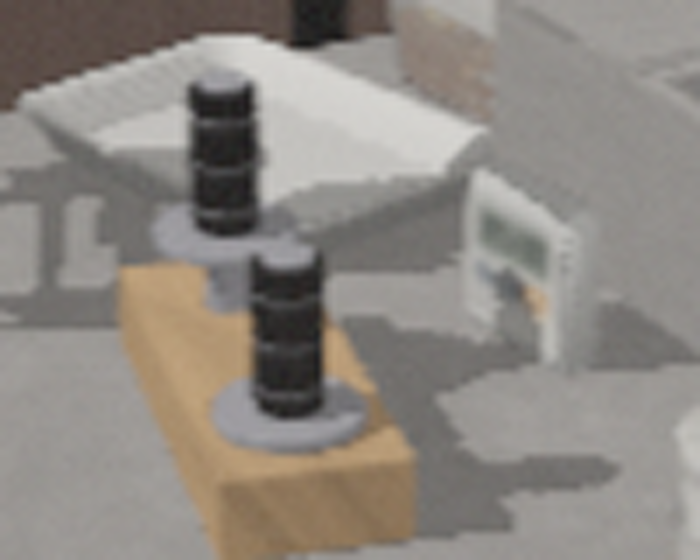

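View pics/z_sc_hub.png

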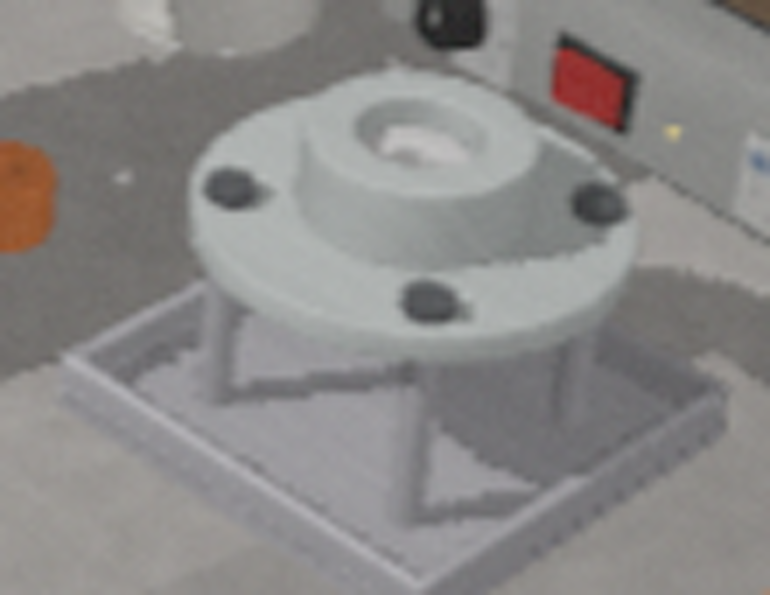

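Long punch is the left one in the top view: its cap is at about (133,184), and the scene view shows bare rod under its collar. The short one's collar lies on the wood. The hub's bore is at about (348,195) with the white bush inside. I'll measure these with masks and cross-view rays.

```bash
cat >> h.py <<'E'
def tri(c1,u1,c2,u2):
    o1,d1=ray(c1,u1);o2,d2=ray(c2,u2);d1=d1/np.linalg.norm(d1);d2=d2/np.linalg.norm(d2)
    s=np.linalg.lstsq(np.c_[d1,-d2],o2-o1,rcond=None)[0]
    p,q=o1+d1*s[0],o2+d2*s[1]; return (p+q)/2,np.linalg.norm(p-q)
E
python3 - <<'E'
from h import *
ct=get_calibration('top'); cs=get_calibration('scene')
def z2(x,y,k,x0,y0): return ((x+.5)/k-.5+x0,(y+.5)/k-.5+y0)
T=lambda x,y:z2(x,y,6.5,110,160)
H=lambda x,y:z2(x,y,7,295,160)
S=lambda x,y:z2(x,y,7,220,140)
G=lambda x,y:z2(x,y,7,300,220)
print('long cap',onz(ct,T(148,157),.123), onz(cs,S(222,78),.123), tri(ct,T(148,157),cs,S(222,78)))
print('long collar',onz(ct,T(207,212),.064))
print('short cap',onz(ct,T(470,271),.097),onz(cs,S(288,255),.097), tri(ct,T(470,271),cs,S(288,255)))
print('short collar',onz(ct,T(509,318),.038))
print('bolts', onz(ct,H(364,261),.079))
print('bore',onz(ct,H(378,244),.098),onz(cs,G(421,138),.098),tri(ct,H(378,244),cs,G(421,138)))
b=[onz(ct,H(*p),.079) for p in [(229,166),(455,137),(500,355),(270,388)]]; print(np.round(b,4),np.mean(b,0))
# bush white mask in top view, upsampled
t=np.load('top0.npy'); print(t[195-4:195+5,342:356].mean(2).astype(int))
for nm,p in [('card',(163,148)),('leverend',(394,87)),('leverhinge',(283,120))]: print(nm,onz(ct,p,.05))
print('lever end tri',tri(ct,(394,87),cs,(470,187)))
# scene-camera projections of robot path
E
```

```text
long cap [0.57282659 0.25186037 0.123     ] [0.57131636 0.25107513 0.123     ] (array([0.57252765, 0.25227133, 0.12242518]), np.float64(0.0010199785427032208))
long collar [0.57234959 0.25275212 0.064     ]
short cap [0.54508073 0.15673841 0.097     ] [0.5435053  0.15401526 0.097     ] (array([0.54541583, 0.1571922 , 0.09531441]), np.float64(0.00023007555658033173))
short collar [0.54433887 0.15669086 0.038     ]
bolts [ 0.56543382 -0.18530347  0.079     ]
bore [ 0.56535246 -0.18596982  0.098     ] [ 0.56249801 -0.1896417   0.098     ] (array([ 0.56593463, -0.18637646,  0.09516776]), np.float64(0.0005179584834294264))
[[ 0.5947 -0.1451  0.079 ]
 [ 0.6051 -0.2139  0.079 ]
 [ 0.537  -0.2251  0.079 ]
 [ 0.5257 -0.1563  0.079 ]] [ 0.56560691 -0.18511285  0.079     ]
[[114 130 143 148 149 147 151 150 150 140 131 115 101 101]
 [130 144 148 146 152 151 156 152 150 150 142 127 106  95]
 [143 154 146 144 144 142 139 146 154 152 151 139 116  95]
 [145 150 150 132 116 118 119 130 142 152 152 146 129 100]
 [144 145 140 122  93  88  93 104 125 143 149 151 139 105]
 [131 144 145 122  84  65  66  83 114 139 148 154 141 116]
 [121 128 137 125  96  79  70  82 112 141 147 149 134 109]
 [114 121 133 132 115 101  92 104 128 142 151 143 126 101]
 [112 112 117 124 121 117 121 126 134 143 139 132 114  93]]
card [0.68034033 0.21903627 0.05      ]
leverend [ 0.84120438 -0.30758308  0.05      ]
leverhinge [ 0.75383321 -0.04984521  0.05      ]
lever end tri (array([ 0.75676969, -0.26140536,  0.18912662]), np.float64(0.0012597448279967648))
```

```bash
cat >> h.py <<'E'
from scipy.spatial.transform import Rotation as R
def d(target,st=None):
    s=st or sense(); r=R.from_rotvec(s['ee_rot']); dl=np.array(target)-s['tool_pos']
    M=r.as_matrix()
    print('t',round(s['time_s'],2),'tcp',np.round(s['tool_pos'],4),'w',round(s['gripper_width'],4),'F',np.round(s['wrist_force'],1))
    print('xaxis yaw',round(np.degrees(np.arctan2(M[1,0],M[0,0])),2),'z',np.round(M[:,2],4),'q',np.round(s['q'],2))
    print('tool delta',np.round(M.T@dl,4),'tilt fix rotvec(tool)',np.round(M.T@np.cross(M[:,2],[0,0,-1]),4))
E
python3 -c "
from h import *
d([.5724,.2525,.213])"
```

```text
t 0.15 tcp [0.2596 0.5126 0.2133] w 0.0911 F [-0.1 -0.4 -0.1]
xaxis yaw 63.14 z [-6.0e-04 -1.1e-03 -1.0e+00] q [ 1.08  0.32  1.57  0.    1.26 -0.02]
tool delta [-0.0907  0.3966  0.0004] tilt fix rotvec(tool) [-0.      0.0013  0.    ]
```

```bash
python3 -m jog '[-0.008,0.036,0,0,0,0,-0.008,0.036,0,0,0,0,-0.008,0.036,0,0,0,0,-0.008,0.036,0,0,0,0,-0.008,0.036,0,0,0,0,-0.008,0.036,0,0,0,0,-0.008,0.036,0,0,0,0,-0.008,0.036,0,0,0,0,-0.008,0.036,0,0,0,0,-0.008,0.036,0,0,0,0]' -0.1
python3 -c "
from h import *
save('w1',read_camera('wrist'))
d([.5724,.2525,.213])"
```

```text
time_s: 0.98
tool_pos: [0.5503, 0.2744, 0.2089]
ee_rot: [-2.663, -1.662, 0.011]
wrist_force: [0.2, 1.0, -0.5]
gripper_width: 0.05
t 1.03 tcp [0.5561 0.2696 0.2084] w 0.05 F [ 4.3 -2.4 -0.2]
xaxis yaw 63.71 z [-0.002 -0.006 -1.   ] q [ 0.44  0.39  1.47 -0.    1.29 -0.68]
tool delta [-0.0081  0.0222 -0.0045] tilt fix rotvec(tool) [ 0.0009  0.0062 -0.    ]
```

View pics/w1.png

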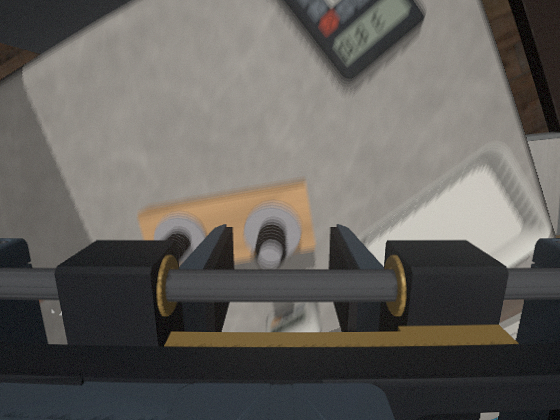

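The wrist view (slightly blurred by motion) shows the long punch between the fingers, cap at about (268,250). The short punch is on the left at about (180,245). I'll centre over the long one.

```bash
python3 -m jog '[-0.004,0.008,0,0,0.003,0,-0.002,0.004,0,0,0,0,0,0,0,0,0,0]'
python3 -c "
from h import *
d([.5724,.2525,.21])
c=get_calibration('wrist');im=read_camera('wrist')
save('w2',im); np.save('w2.npy',im)
print(proj(c,[[.5724,.2525,.123],[.5724,.2525,.064]]))
save('w2z',cv2.resize(im[150:300,170:370],None,fx=4,fy=4,interpolation=cv2.INTER_CUBIC))
"
```

```text
time_s: 1.28
tool_pos: [0.5668, 0.2552, 0.2066]
ee_rot: [2.672, 1.648, -0.007]
wrist_force: [-0.1, 0.0, 0.4]
gripper_width: 0.0502
t 1.28 tcp [0.5668 0.2552 0.2066] w 0.0502 F [-0.1  0.   0.4]
xaxis yaw 63.32 z [-0.003  -0.0042 -1.    ] q [ 0.41  0.4   1.46 -0.    1.29 -0.7 ]
tool delta [ 0.0001  0.0062 -0.0034] tilt fix rotvec(tool) [-0.0008  0.0051 -0.    ]
[[283.137882   221.57882205]
 [283.00865764 203.74699854]]
```

View pics/w2z.png

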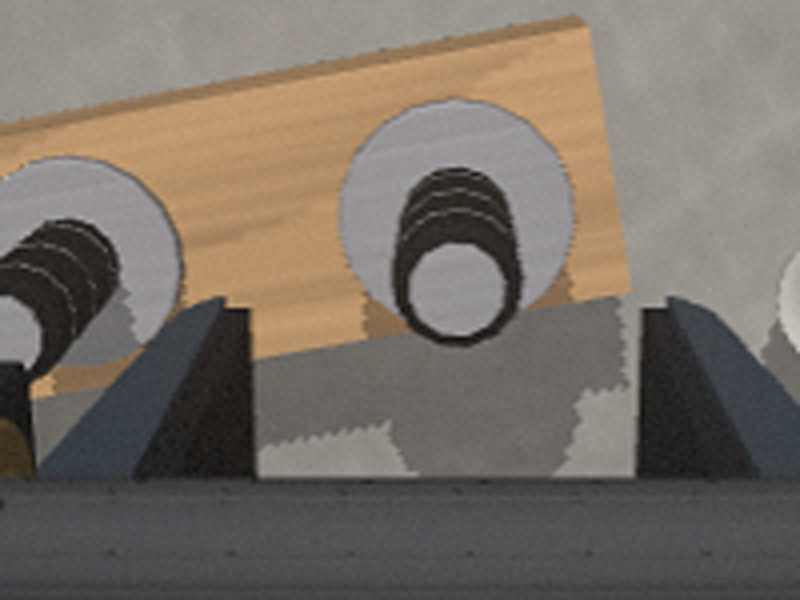

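Cap measured at (284.4,222.6), predicted (283.1,221.6), so the position agrees within 1 mm. Next I descend.

```bash
python3 -m jog '[0,0.006,0.005,0,0.005,0,0,0.001,0.025,0,0,0,0,0,0.025,0,0,0,0,0,0.025,0,0,0,0,0,0.02,0,0,0,0,0,0,0,0,0]'
python3 -c "
from h import *
d([.5727,.2530,.067])"
```

```text
time_s: 1.83
tool_pos: [0.5709, 0.2582, 0.1045]
ee_rot: [-2.665, -1.659, -0.01]
wrist_force: [-1.0, -0.5, 0.0]
gripper_width: 0.0499
t 1.83 tcp [0.5709 0.2582 0.1045] w 0.0499 F [-1.  -0.5  0. ]
xaxis yaw 63.8 z [ 0.0041  0.0051 -1.    ] q [ 0.4   0.48  1.6   0.    1.06 -0.71]
tool delta [-0.0041  0.0038  0.0375] tilt fix rotvec(tool) [ 0.0015 -0.0064 -0.    ]
```

```bash
python3 -m jog '[-0.004,0.004,0.002,0,-0.006,0,0,0,0.015,0,0,0,0,0,0.012,0,0,0,0,0,0.005,0,0,0,0,0,0,0,0,0]'
python3 -c "
from h import *
d([.5727,.2530,.067])"
```

```text
time_s: 2.25
tool_pos: [0.5739, 0.255, 0.0724]
ee_rot: [2.662, 1.665, 0.009]
wrist_force: [-0.1, 0.3, -0.1]
gripper_width: 0.0503
t 2.25 tcp [0.5739 0.255  0.0724] w 0.0503 F [-0.1  0.3 -0.1]
xaxis yaw 64.05 z [ 0.0059  0.001  -1.    ] q [ 0.4   0.51  1.63 -0.    0.99 -0.72]
tool delta [-0.0024 -0.0002  0.0054] tilt fix rotvec(tool) [ 0.0049 -0.0035  0.    ]
```

```bash
python3 -m jog '[-0.002,0,0.002,0.005,-0.0035,0,-0.001,0,0.002,0,0,0,0,0,0,0,0,0]'
python3 -c "
from h import *
d([.5727,.2530,.067])
im=read_camera('wrist');save('w3',im)"
```

```text
time_s: 2.5
tool_pos: [0.5737, 0.2527, 0.0703]
ee_rot: [2.663, 1.666, 0.005]
wrist_force: [-0.2, -0.1, 0.7]
gripper_width: 0.0504
t 2.5 tcp [0.5737 0.2527 0.0703] w 0.0504 F [-0.2 -0.1  0.7]
xaxis yaw 64.07 z [ 0.0026  0.0012 -1.    ] q [ 0.4   0.51  1.64  0.    0.99 -0.72]
tool delta [-0.0001 -0.001   0.0033] tilt fix rotvec(tool) [ 0.0018 -0.0022 -0.    ]
```

View pics/w3.png

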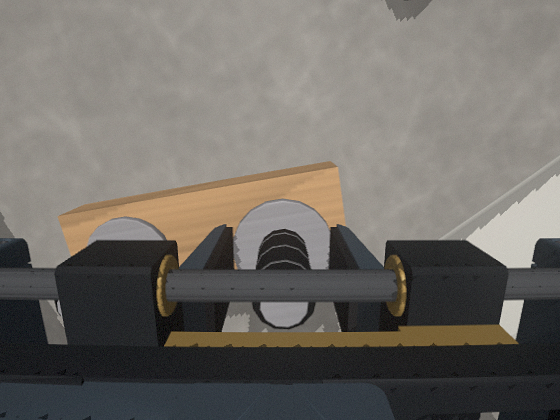

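The handle sits centred between the fingers (x ≈ 283), with the collar below the tips. I'll lower a little and close.

```bash
python3 -m jog '[0,-0.001,0.003,0.002,-0.002,0,0,0,0.001,0,0,0,0,0,0,0,0,0]'; python3 -m jog '[0,0,0,0,0,0,0,0,0,0,0,0,0,0,0,0,0,0,0,0,0,0,0,0,0,0,0,0,0,0,0,0,0,0,0,0]' 1
python3 -c "
from h import *
d([.5727,.2530,.20])"
```

```text
time_s: 2.8
tool_pos: [0.5737, 0.2534, 0.0674]
ee_rot: [2.663, 1.666, 0.004]
wrist_force: [-0.1, -0.4, 0.3]
gripper_width: 0.0499
time_s: 3.3
tool_pos: [0.5738, 0.2535, 0.0676]
ee_rot: [2.663, 1.666, 0.005]
wrist_force: [0.7, 0.0, 0.3]
gripper_width: 0.0255
t 3.3 tcp [0.5738 0.2535 0.0676] w 0.0255 F [0.7 0.  0.3]
xaxis yaw 64.06 z [ 0.0028  0.0015 -1.    ] q [ 0.4   0.52  1.64  0.    0.98 -0.72]
tool delta [-0.0006 -0.0005 -0.1324] tilt fix rotvec(tool) [ 0.0019 -0.0025 -0.    ]
```

```bash
python3 -m jog '[0,0,-0.006,0,0,0,0,0,-0.008,0,0,0,0,0,-0.01,0,0,0,0,0,-0.015,0,0,0,0,0,-0.02,0,0,0,0,0,-0.025,0,0,0,0,0,-0.03,0,0,0,0,0,-0.03,0,0,0,0,0,-0.02,0,0,0,0,0,0,0,0,0]'
python3 -c "
from h import *
d([.5655,-.1855,.20])
im=read_camera('scene');save('s4',im);im=read_camera('wrist');save('w4',im)"
```

```text
time_s: 4.13
tool_pos: [0.5708, 0.2522, 0.2433]
ee_rot: [-2.663, -1.666, 0.004]
wrist_force: [0.4, 0.1, -1.9]
gripper_width: 0.0258
t 4.13 tcp [0.5708 0.2522 0.2433] w 0.0258 F [ 0.4  0.1 -1.9]
xaxis yaw 64.06 z [-2.4e-03 -6.0e-04 -1.0e+00] q [ 0.4   0.38  1.39  0.    1.37 -0.72]
tool delta [-0.3959  0.1868  0.0436] tilt fix rotvec(tool) [-0.0019  0.0016  0.    ]
```

View pics/s4.png

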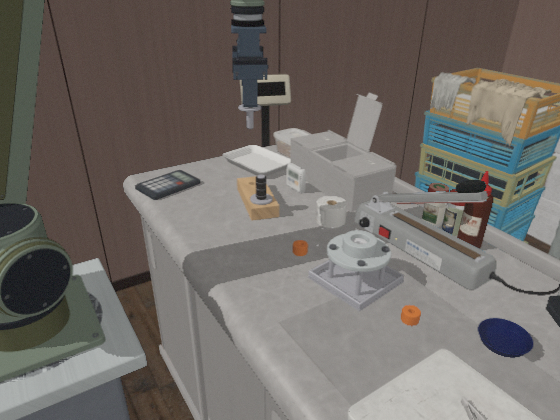

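View pics/w4.png

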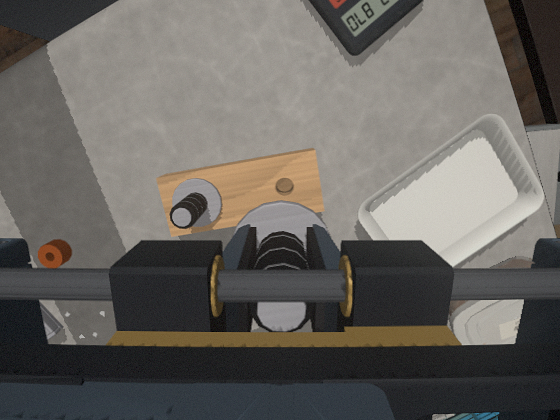

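The long punch is lifted clear and the short one is still in place. Next I carry it over the hub.

```bash
python3 -m jog '[-0.032,0.015,0,0,0,0,-0.032,0.015,0,0,0,0,-0.032,0.015,0,0,0,0,-0.032,0.015,0,0,0,0,-0.032,0.015,0,0,0,0,-0.032,0.015,0,0,0,0,-0.032,0.015,0,0,0,0,-0.032,0.015,0,0,0,0,-0.032,0.015,0,0,0,0,-0.032,0.015,0,0,0,0,-0.025,0.012,0,0,0,0,0,0,0,0,0,0]'
python3 -c "
from h import *
d([.5655,-.1855,.20])"
```

```text
time_s: 5.23
tool_pos: [0.5483, -0.1437, 0.2112]
ee_rot: [-2.63, -1.66, 0.083]
wrist_force: [0.7, -0.5, -1.9]
gripper_width: 0.0251
t 5.23 tcp [ 0.5483 -0.1437  0.2112] w 0.0251 F [ 0.7 -0.5 -1.9]
xaxis yaw 64.58 z [-0.0617 -0.0027 -0.9981] q [-0.27  0.34  1.54 -0.02  1.32 -1.39]
tool delta [-0.03    0.0341  0.0102] tilt fix rotvec(tool) [-0.0545  0.0289 -0.    ]
```

```bash
python3 -m jog '[-0.015,0.014,0,-0.027,0.015,0,-0.012,0.014,0,-0.027,0.014,0,0,0,0,0,0,0,0,0,0,0,0,0]'
python3 -c "
from h import *
d([.5655,-.1855,.20])"
```

```text
time_s: 5.57
tool_pos: [0.5568, -0.1807, 0.2011]
ee_rot: [-2.647, -1.663, 0.014]
wrist_force: [-0.1, 0.5, -1.9]
gripper_width: 0.0259
t 5.57 tcp [ 0.5568 -0.1807  0.2011] w 0.0259 F [-0.1  0.5 -1.9]
xaxis yaw 64.28 z [-0.0158  0.0081 -0.9998] q [-0.33  0.35  1.55  0.    1.26 -1.46]
tool delta [-0.0006  0.01    0.0009] tilt fix rotvec(tool) [-0.0178 -0.0004  0.    ]
```

```bash
python3 -m jog '[0,0.008,0,-0.018,0,0,0,0.002,0,0,0,0,0,0,0,0,0,0]'
python3 -c "
from h import *
d([.5655,-.1855,.16])
c=get_calibration('wrist');im=read_camera('wrist');save('w5',im)
for n in ['scene','top']:
  c=get_calibration(n);im=read_camera(n); s=sense(); M=R.from_rotvec(s['ee_rot']).as_matrix()
  foot=s['tool_pos']+M[:,2]*.0596
  p=proj(c,[foot,[.5655,-.1855,.098]]); print(n,p)
  u,v=p[1].astype(int); z=cv2.resize(im[v-70:v+50,u-70:u+70],None,fx=5,fy=5,interpolation=cv2.INTER_CUBIC)
  print('origin',u-70,v-70)
  save('z5'+n,z)
"
```

```text
time_s: 5.82
tool_pos: [0.5648, -0.1823, 0.1979]
ee_rot: [-2.655, -1.671, 0.004]
wrist_force: [0.3, -0.1, -1.4]
gripper_width: 0.0252
t 5.82 tcp [ 0.5648 -0.1823  0.1979] w 0.0252 F [ 0.3 -0.1 -1.4]
xaxis yaw 64.37 z [-0.0048  0.0029 -1.    ] q [-0.33  0.36  1.54  0.    1.24 -1.46]
tool delta [-0.0026  0.0022  0.0379] tilt fix rotvec(tool) [-0.0056 -0.0005  0.    ]
scene [[359.98119131 218.61693194]
 [359.51112409 237.83594851]]
origin 289 167
top [[350.60285044 189.09653322]
 [348.34104367 194.35599779]]
origin 278 124
```

View pics/z5scene.png

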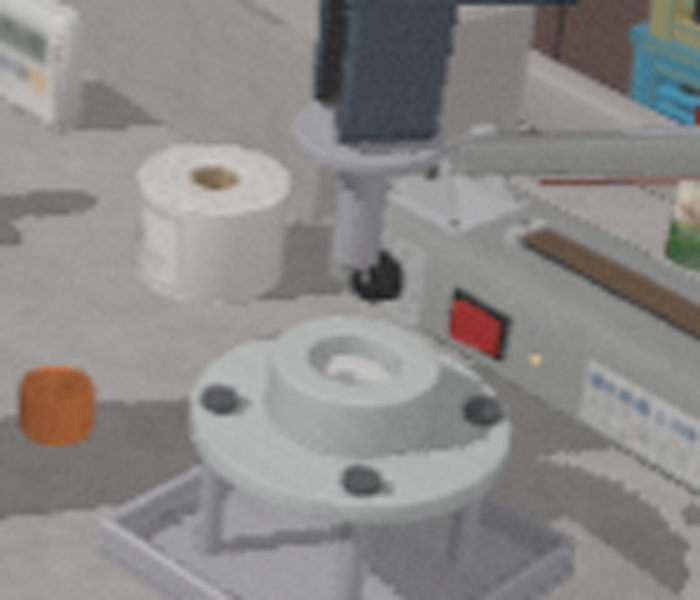

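View pics/w5.png

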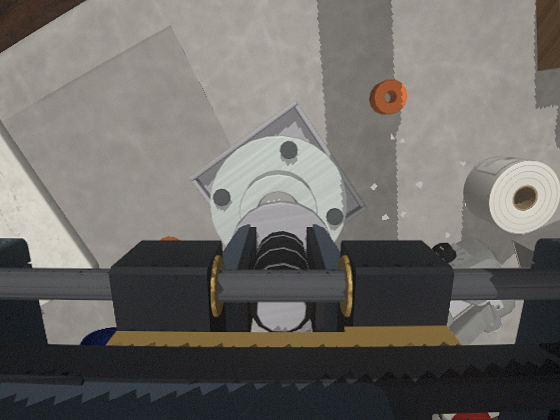

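The scene view shows the rod's foot at zoom (357,265), nearly above the bore at (355,360). The wrist view shows bolts at (222,197), (335,216) and (289,150). I'll cross-check the hub centre using the bolt diagonal.

Run:
```python
from h import *
im=cv2.imread('pics/w5.png'); c=get_calibration('wrist')
g=im.max(2); P=[]
for u,v in [(222,197),(335,216),(289,150)]:
    w=g[v-14:v+14,u-14:u+14]; m=w<95; n,l,s,ce=cv2.connectedComponentsWithStats(m.astype(np.uint8))
    i=1+np.argmax(s[1:,4]); uv=ce[i]+[u-14,v-14]; P.append(onz(c,uv,.0785)); print(uv,s[i,4],P[-1])
print('centre',(P[0]+P[1])/2)
d([.5655,-.1855,.16])
```

```text
[221.40465116 197.09302326] 215 [ 0.53715565 -0.22719323  0.0785    ]
[334.27142857 216.30952381] 210 [ 0.59492971 -0.1465095   0.0785    ]
[288.44973545 150.03703704] 189 [ 0.52595061 -0.15806868  0.0785    ]
centre [ 0.56604268 -0.18685137  0.0785    ]
t 5.97 tcp [ 0.5648 -0.1825  0.1985] w 0.0254 F [ 0.2  0.4 -1.4]
xaxis yaw 64.37 z [-0.0041  0.0025 -1.    ] q [-0.33  0.36  1.54  0.    1.24 -1.46]
tool delta [-0.0024  0.0022  0.0384] tilt fix rotvec(tool) [-0.0048 -0.0005  0.    ]
```

```bash
python3 -m jog '[-0.003,0.002,0.008,-0.005,0,0,0,0,0.01,0,0,0,0,0,0.01,0,0,0,0,0,0.003,0,0,0,0,0,0,0,0,0]'
python3 -c "
from h import *
d([.566,-.1868,.148])"
```

```text
time_s: 6.38
tool_pos: [0.5651, -0.1853, 0.1644]
ee_rot: [2.657, 1.675, 0.001]
wrist_force: [0.2, -0.8, -2.4]
gripper_width: 0.0252
t 6.38 tcp [ 0.5651 -0.1853  0.1644] w 0.0252 F [ 0.2 -0.8 -2.4]
xaxis yaw 64.45 z [ 8.e-04  2.e-04 -1.e+00] q [-0.34  0.38  1.6   0.    1.16 -1.46]
tool delta [-0.001   0.0014  0.0164] tilt fix rotvec(tool) [ 0.0007 -0.0005  0.    ]
```

```bash
python3 -m jog '[-0.001,0.0015,0.004,0,0,0,0,0,0.005,0,0,0,0,0,0.002,0,0,0,0,0,0,0,0,0]'
python3 -c "
from h import *
d([.566,-.1868,.148])
c=get_calibration('scene');im=read_camera('scene');u,v=358,225
save('z6',cv2.resize(im[v-60:v+60,u-70:u+70],None,fx=5,fy=5,interpolation=cv2.INTER_CUBIC))"
```

```text
time_s: 6.72
tool_pos: [0.5659, -0.1871, 0.1516]
ee_rot: [-2.657, -1.675, -0.0]
wrist_force: [-0.7, 0.3, -1.8]
gripper_width: 0.0257
t 6.72 tcp [ 0.5659 -0.1871  0.1516] w 0.0257 F [-0.7  0.3 -1.8]
xaxis yaw 64.43 z [-2.e-04  5.e-04 -1.e+00] q [-0.34  0.4   1.61  0.    1.14 -1.46]
tool delta [ 0.0003 -0.0001  0.0036] tilt fix rotvec(tool) [-0.0004 -0.0004 -0.    ]
```

View pics/z6.png

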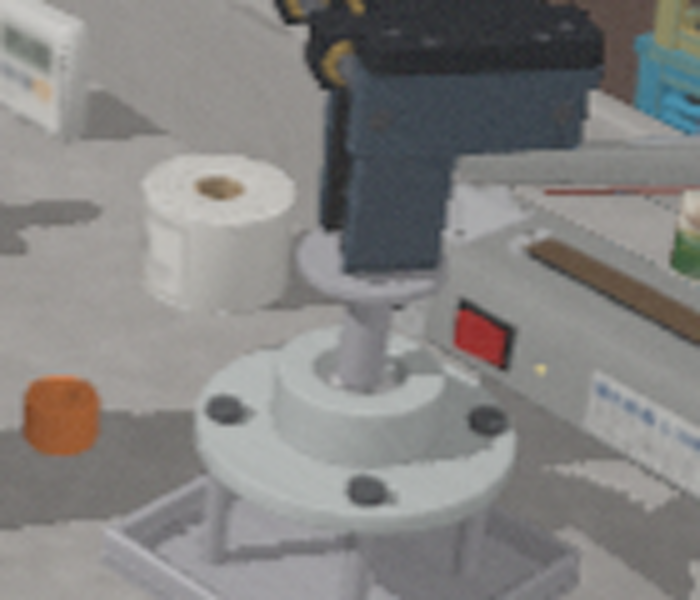

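The rod is in the bore and well centred. I'll push in small steps and watch the force.

```bash
python3 -m jog '[0,0,0.002,0,0,0,0,0,0.002,0,0,0,0,0,0.002,0,0,0,0,0,0.002,0,0,0]'
python3 -c "
from h import *
d([.566,-.1868,.1076])"
```

```text
time_s: 7.1
tool_pos: [0.5673, -0.1878, 0.1477]
ee_rot: [2.654, 1.673, 0.005]
wrist_force: [-2.3, 1.2, 7.0]
gripper_width: 0.0257
t 7.1 tcp [ 0.5673 -0.1878  0.1477] w 0.0257 F [-2.3  1.2  7. ]
xaxis yaw 64.44 z [ 0.0049 -0.0018 -1.    ] q [-0.34  0.4   1.62 -0.    1.12 -1.46]
tool delta [ 0.0003 -0.0018  0.0401] tilt fix rotvec(tool) [ 0.0052 -0.0005 -0.    ]
```

```bash
python3 -m jog '[0,-0.001,0.003,0.005,0,0,0,0,0.003,0,0,0,0,0,0.003,0,0,0,0,0,0.003,0,0,0]'
python3 -c "
from h import *
d([.566,-.1868,.1076])"
```

```text
time_s: 7.43
tool_pos: [0.5676, -0.1877, 0.1429]
ee_rot: [2.653, 1.672, 0.008]
wrist_force: [-1.9, 0.8, 6.9]
gripper_width: 0.0255
t 7.43 tcp [ 0.5676 -0.1877  0.1429] w 0.0255 F [-1.9  0.8  6.9]
xaxis yaw 64.46 z [ 0.0074 -0.0021 -1.    ] q [-0.34  0.4   1.62  0.    1.11 -1.46]
tool delta [ 0.0001 -0.0021  0.0353] tilt fix rotvec(tool) [ 0.0076 -0.0013 -0.    ]
```

```bash
python3 -m jog '[0,-0.002,0.004,0.007,-0.001,0,0,-0.001,0.004,0.002,0,0,0,0,0.004,0.002,0,0,0,0,0.004,0.002,0,0,0,0,0.004,0.002,0,0]'
python3 -c "
from h import *
d([.566,-.1868,.1076])"
```

```text
time_s: 7.85
tool_pos: [0.5678, -0.1877, 0.1324]
ee_rot: [2.653, 1.674, 0.006]
wrist_force: [-3.6, 1.6, 6.7]
gripper_width: 0.0252
t 7.85 tcp [ 0.5678 -0.1877  0.1324] w 0.0252 F [-3.6  1.6  6.7]
xaxis yaw 64.49 z [ 0.0057 -0.0016 -1.    ] q [-0.34  0.41  1.64  0.    1.09 -1.46]
tool delta [-0.     -0.0021  0.0248] tilt fix rotvec(tool) [ 0.0058 -0.001  -0.    ]
```

```bash
python3 -m jog '[0,-0.002,0.004,0.006,-0.001,0,0,-0.001,0.004,0.003,0,0,0,-0.001,0.004,0.003,0,0,0,-0.001,0.004,0.003,0,0,0,-0.001,0.003,0.002,0,0]'
python3 -c "
from h import *
d([.566,-.1868,.1076])"
```

```text
time_s: 8.27
tool_pos: [0.5638, -0.1858, 0.1148]
ee_rot: [-2.653, -1.673, 0.004]
wrist_force: [-0.3, -0.3, -2.0]
gripper_width: 0.0259
t 8.27 tcp [ 0.5638 -0.1858  0.1148] w 0.0259 F [-0.3 -0.3 -2. ]
xaxis yaw 64.48 z [-0.0047  0.0028 -1.    ] q [-0.34  0.43  1.66  0.    1.06 -1.46]
tool delta [0.     0.0025 0.0072] tilt fix rotvec(tool) [-0.0055 -0.0005 -0.    ]
```

Force is back to the punch's weight, so the bush has dropped. Next I lower the collar onto the rim.

```bash
python3 -m jog '[0,0.002,0.002,-0.005,0,0,0,0.0005,0.002,0,0,0,0,0,0.0015,0,0,0,0,0,0,0,0,0]'
python3 -c "
from h import *
d([.566,-.1868,.1076])
c=get_calibration('scene');im=read_camera('scene');u,v=358,235
save('z7',cv2.resize(im[v-60:v+75,u-80:u+80],None,fx=4.4,fy=4.4,interpolation=cv2.INTER_CUBIC))"
```

```text
time_s: 8.6
tool_pos: [0.5654, -0.1863, 0.1077]
ee_rot: [-2.655, -1.674, 0.002]
wrist_force: [-0.6, 0.3, -1.3]
gripper_width: 0.0257
t 8.6 tcp [ 0.5654 -0.1863  0.1077] w 0.0257 F [-0.6  0.3 -1.3]
xaxis yaw 64.48 z [-0.0027  0.0019 -1.    ] q [-0.34  0.44  1.67  0.    1.04 -1.46]
tool delta [-0.0001  0.0008  0.0001] tilt fix rotvec(tool) [-0.0033 -0.0005 -0.    ]
```

View pics/z7.png

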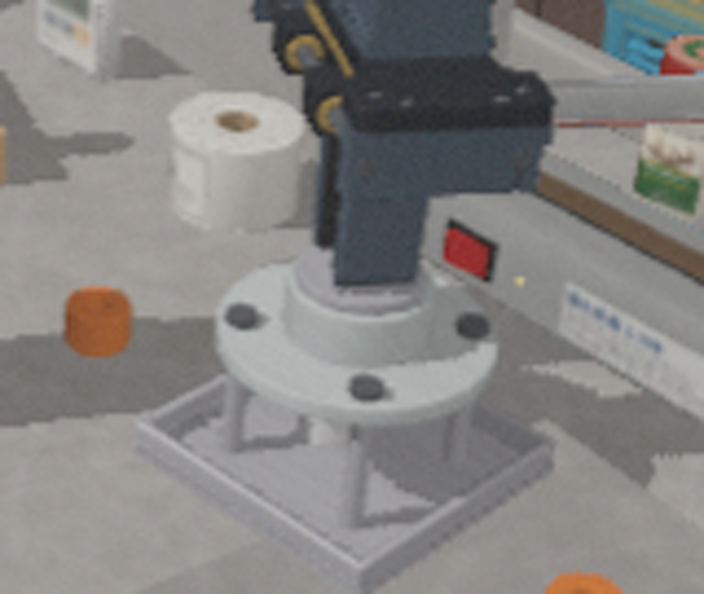

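The collar is at the rim and the white bush shows in the tray behind the post at zoom (325,430). I'll seat it lightly, then release.

```bash
python3 -m jog '[0,0.0005,0.001,-0.003,0,0,0,0,0.001,0,0,0,0,0,0,0,0,0]'; python3 -m jog '[0,0,0,0,0,0,0,0,0,0,0,0,0,0,0,0,0,0,0,0,0,0,0,0,0,0,0,0,0,0,0,0,0,0,0,0]' -0.1
python3 -c "
from h import *
d([.566,-.1868,.1076])
c=get_calibration('wrist');im=read_camera('wrist');save('w8',im)"
```

```text
time_s: 8.9
tool_pos: [0.5655, -0.1864, 0.1079]
ee_rot: [-2.657, -1.676, -0.001]
wrist_force: [-0.3, 0.2, -2.4]
gripper_width: 0.0257
time_s: 9.4
tool_pos: [0.5665, -0.1867, 0.108]
ee_rot: [2.656, 1.675, 0.003]
wrist_force: [-0.4, -0.9, -0.0]
gripper_width: 0.0502
t 9.4 tcp [ 0.5665 -0.1867  0.108 ] w 0.0502 F [-0.4 -0.9 -0. ]
xaxis yaw 64.48 z [ 2.7e-03 -2.0e-04 -1.0e+00] q [-0.34  0.43  1.67  0.    1.04 -1.46]
tool delta [-0.0003 -0.0004  0.0004] tilt fix rotvec(tool) [ 0.0026 -0.001  -0.    ]
```

View pics/w8.png

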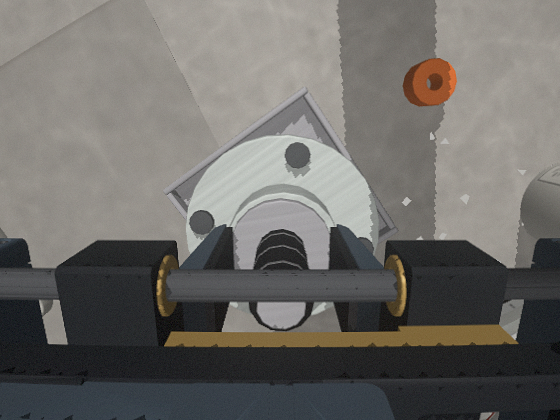

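Released; the handle is clear of both fingers at (283,250). I'll withdraw straight up.

```bash
python3 -m jog '[0,0,-0.004,0.002,0,0,0,0,-0.008,0,0,0,0,0,-0.012,0,0,0,0,0,-0.02,0,0,0,0,0,-0.025,0,0,0,0,0,-0.03,0,0,0,0,0,-0.03,0,0,0,0,0,-0.03,0,0,0,0,0,-0.02,0,0,0,0,0,0,0,0,0,0,0,0,0,0,0]'
python3 -c "
from h import *
d([.566,-.1868,.1076])
im=read_camera('scene');save('s9',im);u,v=358,235
save('z9',cv2.resize(im[v-60:v+75,u-80:u+80],None,fx=4.4,fy=4.4,interpolation=cv2.INTER_CUBIC))
im=read_camera('wrist');save('w9',im)"
```

```text
time_s: 10.37
tool_pos: [0.5657, -0.1866, 0.3006]
ee_rot: [2.657, 1.675, 0.003]
wrist_force: [0.1, -0.9, -1.5]
gripper_width: 0.0501
t 10.37 tcp [ 0.5657 -0.1866  0.3006] w 0.0501 F [ 0.1 -0.9 -1.5]
xaxis yaw 64.48 z [ 1.9e-03  3.0e-04 -1.0e+00] q [-0.34  0.31  1.36  0.    1.47 -1.46]
tool delta [-2.00e-04  1.00e-04  1.93e-01] tilt fix rotvec(tool) [ 0.0016 -0.0011 -0.    ]
```

View pics/z9.png

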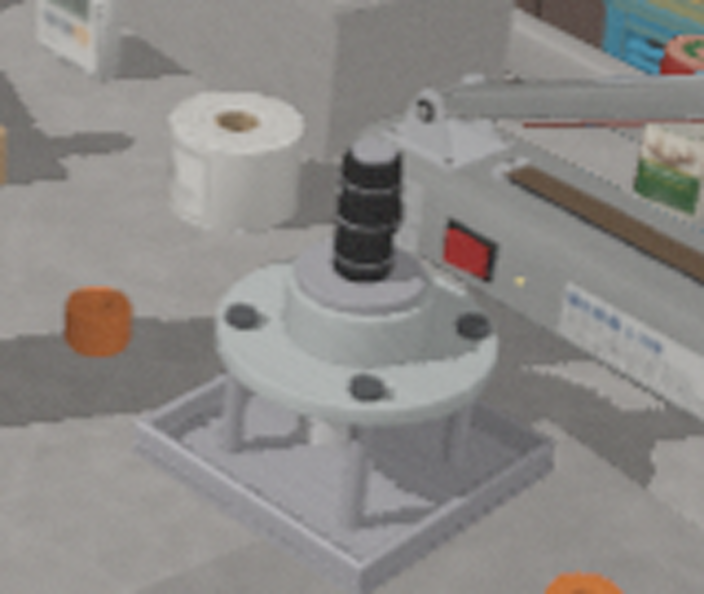

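View pics/s9.png

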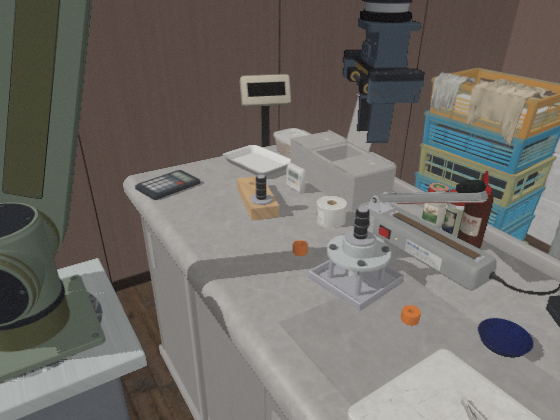

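The punch stands upright with its collar on the rim. I'll check that the white patch is the bush lying in the tray, not the rod.

Run:
```python
from h import *
c=get_calibration('scene')
P=[[.566,-.1868,z] for z in (.163,.098,.048,.027,.005)]
print((proj(c,P)-[278,175])*4.4)
# bush of radius 16.5 lateral extent (camera right dir)
r=np.array(c['cam_to_world'])[:3,0]*.0165
print((proj(c,[np.array(P[3])-r,np.array(P[3])+r,np.array(P[4])-r])-[278,175])*4.4)
im=read_camera('scene'); save('z10',cv2.resize(im[255:300,325:395],None,fx=11,fy=11,interpolation=cv2.INTER_NEAREST))
t=read_camera('top'); save('t10',np.clip(cv2.resize(t[140:250,290:400],None,fx=5,fy=5,interpolation=cv2.INTER_CUBIC)*1.5,0,255).astype(np.uint8))
```

```text
[[376.62560122 144.80677747]
 [361.51827355 277.54727123]
 [350.69097646 373.04211223]
 [346.33210004 411.57237848]
 [341.87858005 450.99032482]]
[[309.43169515 411.54751682]
 [383.24664953 411.60023704]
 [305.42340022 450.96147679]]
```

View pics/z10.png

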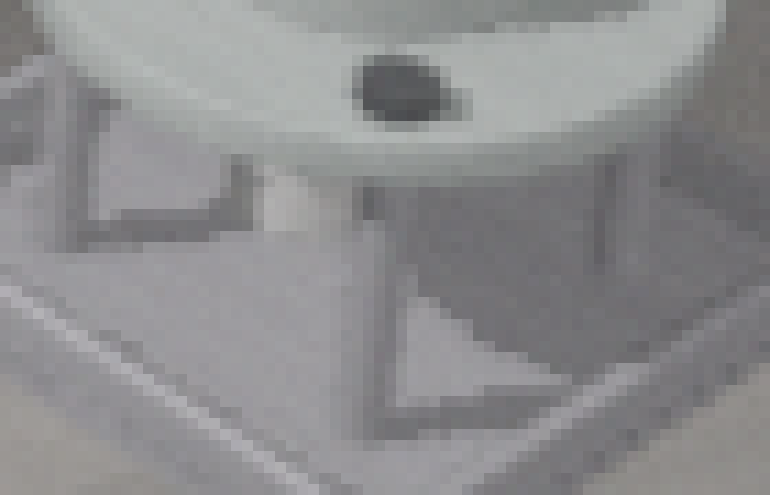

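View pics/t10.png

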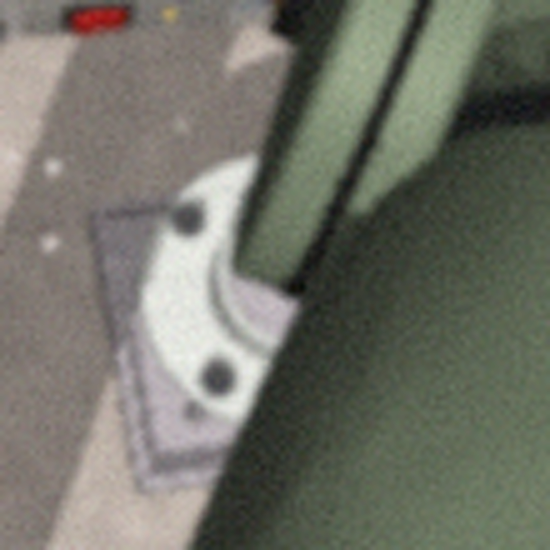

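```bash
python3 -c "
from h import *
print(hand_in()); print(sense()['time_s'])"
```

```text
the job is handed in; nothing more can be done
None
the job is handed in; nothing more can be done
```

I took the long punch from the tool rest and pushed the bush down through the hub with it. The bush dropped into the tray. I left the punch standing in the bore with its collar on the rim, withdrew the gripper upwards, and handed the job in just after 10.5 s of the 43 s allowed. The hand-in gives no verdict.

- **Push:** the wrist force ran at about 9 N, allowing for the punch's weight. It fell back to the punch's weight alone when the bush let go.
- **Punch:** the last scene picture shows it upright and released, with its collar on the rim. After opening, the wrist camera showed the handle clear of both fingers. The gripper ended about 14 cm above the punch's cap.
- **Bush:** the white patch under the flange matches a bush lying on the tray floor near the bore's axis. Its left edge is at about 309 px, against 305–309 px predicted. It is partly hidden by a post and the flange, and the arm blocks most of the top view, so only this one view confirms it.
- **Short punch:** it is still in the tool rest.
- **Disagreement between cameras:** the hub centre read 3–5 mm differently in the scene view than in the top and wrist views. I used a mean of the top and wrist views, which agreed to within about 2 mm.

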